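# Fit the missing V-rest on a tube-welding fixture

### The job

The middle stand of the tube fixture has lost its V-rest. Take the rest of the same height as the two outer ones (not the low one), turn it from its side onto its sole, and press it onto the four studs of the middle stand until it clicks fully home, flush on the stand, so that a tube can lie in line in all three. Then let go, and leave the low rest, the hammer and the flap disc where they are.

Things in the scene. Friction and masses are not known exactly. Their poses are not given: they have to be found in the camera images.
- vrest_c (a point): The loose cast-aluminium V-rest to be fitted, 0.5 to 0.75 kg, 52 mm wide (its x), 90 mm long (y), 100 mm tall (z, from sole to V). The point is its centre, 50 mm above the sole. The 90 degree V, 40 mm wide and 20 mm deep, runs along y in its top. It starts lying on a 52 x 100 mm end face: y upright, 90 mm high, the V facing away from the robot and to its right (-y).
- vrest_head (a point): A point in the head of that V-rest, 25 mm below its top, mid-width and mid-length. The head is the top 50 mm: solid, with flat sides 52 mm apart along x, good to grip. Below it is an open frame with 3 mm side plates set in 2 mm. Axes as for the centre.
- vrest_sole (a point): The centre of that V-rest's flat underside. The sole is 6 mm thick and has four round through sockets, 18 mm in diameter, at x = +-12 and y = +-24 mm, so it fits the studs either way round. Above the sole it is hollow.
- seat (a point): The bare middle stand of the fixed tube fixture: the centre of its flat level top, 52 x 90 mm, 45 mm above the bench. x runs across the row of stands, y along it, z up. When the V-rest is home its sole lies on this face and its centre is 50 mm above this point.
- stud_tops (a point): The middle of the four steel studs, level with their tips, 16 mm above the stand's top. They stand at x = +-12, y = +-24 mm and are 16 mm in diameter, the last 4 mm tapering to 11 mm. A spring ball in each stud's side stops the rest 12 mm short of home until it is pushed with 10 to 15 N; it then snaps down from 4 mm. Pushed unevenly, one end may snap home first: then push down the other end.
- fixture: The whole fixture, bolted down: underside centre of its 120 (x) x 390 (y) x 12 mm base plate. The outer stands, 125 mm either side along y, carry 100 mm V-rests (35 mm gaps to the middle one) and, on the +x side, toggle clamps whose arms and upright handles reach 270 mm above the bench. So the middle stand is reached only from straight above, the fingers closing along x.
- vlow_c (a point): A low V-rest, not wanted: the same 52 x 90 mm and the same shape but only 70 mm tall. The point is its centre, 35 mm above its sole. It lies on its end face like the other, 150 mm or more from it, on either side of it. Leave it.
- hammer_grip (a point): A hammer, 280 mm long, lying on the bench: a point on its handle, which runs along x. Leave it.
- flapdisc_c (a point): A flap disc for a grinder, 115 mm in diameter, 13 mm thick, flat on the bench: its centre. Leave it.

How it is judged (in metres and radians):
At the end, for the whole second after the job is handed in: The 100 mm V-rest stands upright (within 2 degrees) on the middle stand, its sole within 2.5 mm of the stand's top, centred within 4 mm, its V along the row within 3.4 degrees, at rest; the low rest, hammer and flap disc are within 30 mm of where they lay (z of vrest_c in the frame of seat between 0.047 and 0.0525 m and horizontal distance between vrest_c and seat below 0.004 m and angle between vrest_c's own z axis and vertical below 0.035 rad and angle between the y axis of vrest_c and the y axis of seat, either way round below 0.06 rad and linear speed of vrest below 0.01 m/s); the robot touches nothing.
It fails at once if the low rest is shifted by more than 30 mm (distance of vlow_c from where it was at the start of the episode above 0.03 m).
It fails at once if the hammer is shifted by more than 30 mm (distance of hammer_grip from where it was at the start of the episode above 0.03 m).
It fails at once if the flap disc is shifted by more than 30 mm (distance of flapdisc_c from where it was at the start of the episode above 0.03 m).
It also fails if it takes over 67 s, if anything falls off the work surface, if the arm or the gripper's body presses on something with over 40 N, if the wrist force passes 120 N, or if a joint passes its speed limit or range.

### The arm

A 6-joint arm with a two-finger parallel gripper is mounted at the origin on the work surface. World frame = base frame: x ahead of the robot, y to its left, z up, the work surface at z = 0. Lengths are in mm, angles in rad, forces in N, time in s.
With the tool pointing down it reaches from about 375 to 975 mm from the base axis. Payload 3.8 kg.
Tool frame: the origin (TCP) lies midway between the tips of the shut fingers; the grasp point (between the pads) lies 19 mm behind it; z points along the fingers, y is the line along which they close (so a half turn about z gives the same grasp; the last joint's range is limited). The gripper opens to 88 mm and grips with 3 to 60 N. Pads are 18 mm wide; open, the fingers measure 123 mm over their backs; the gripper's body (75 mm by 187 mm) begins 45 mm behind the grasp point.
Start: joints at [-1.191, 0.264, 1.604, -0, 1.274, -0.037], TCP at [273.259, -617.21, 238.706] pointing down, gripper open.
Joint ranges: [-2.63, 2.63], [-0.94, 2.18], [0.31, 2.57], [-1.31, 4.45], [0, 2.66], [-2.55, 2.55]. Speed limits (rad/s): [2.57, 2.57, 3.14, 3.14, 3.14, 3.14].

### API

Orientations are given as a unit quaternion [w, x, y, z].
In Python, from station import robot gives the robot as it stands.
- The arm moves only by the tool apply_moves, never from a script. Its argument "commands" is a list of rows, each a list of 3 entries, a list of its own where there are three numbers: the shift along the tool's x, y, z in m, then the turn, a rotation vector about the tool's x, y, z in degrees, then the gripper's target within -1 to 1 (shut at 1, half-way at 0, fully open at -1). In form: [[[x, y, z], [wx, wy, wz], claw], ...]. A call has exactly 5 rows; each row is the pose to reach, as a shift and turn from the pose commanded when the call began, along the tool's axes at that moment; what a row does not reach only later rows make up. A row lasts 1/12 s, in which the tool goes at most 41.7 mm and 7.16 degrees, less where a joint would pass 70% of its speed; a pose out of reach is approached as far as the arm can. A call with a gripper value outside its range is refused whole. The fingers move at their own pace and stop on an object; "grip_force" is the grip in N (left out, the last holds). Time passes only in rows, so rows that repeat a pose let the fingers close, or fill a call up. It gives the time, the measured TCP pose, the force, the opening and the grip force at its end, in the units of the state.
- robot.sense(): the state, without advancing time (a new reading comes with each control period).
- robot.capture(name): name is "scene" or "top" or "wrist"; returns a dict with "img" (480x640x3 uint8, red, green, blue), "fx", "fy", "cx", "cy" (pixels), "rvec" (rotation vector, rad) and "tvec" (3), from world to camera coordinates, as OpenCV has them. Camera axes: x right, y down, z forward; pixel columns grow to the right and rows downward; lengths in mm; the calibration is good to about 2 mm. A picture is of the moment at which its call begins. There is no depth.
- robot.close_job(): hands the job in; it is judged then, once.
The state is a dict: "time_s": time; "joint_pos": joint angles; "dq": joint speeds; "tau": joint torques, N m; "tool_pos": TCP position; "orientation": TCP orientation; "force": force on the tool from outside, world axes, zero at the start; "torque": the same for the moment, N m; "opening": opening from 0.0 (shut) to 1.0 (fully open); "finger_force": force on a finger pad.
Only numpy, scipy, OpenCV 4.12 (cv2) and the standard library are available. Lean on these libraries where they do the work, as an engineer would, in place of code of your own. Each camera call takes 0.05 s, during which the arm holds its last target. There are 200 camera calls.

## Working session

There is one attempt and no reset: what is moved stays moved. The work goes in short steps, Python scripts to look and compute and a tool call to move; the robot and the scene stay as the last step left them, time stands still between calls to the robot, and variables do not carry over. Pictures are saved under pics/ and viewed, at most 10 in all, crops included, and the job is handed in when it is done.

Besides the shell and the picture viewer there is one more tool, called after "Emit:" as name(argument=value, ...) on one line, values as JSON. apply_moves: Moves the arm, as the interface text tells. Its arguments: {"type":"object","properties":{"commands":{"type":"array","items":{"type":"array"}},"grip_force":{"type":"number"}},"required":["commands"]}

```bash
mkdir -p pics; ls; cat > h.py <<'E'
import numpy as np, cv2, pickle
from station import robot
def cap(n,f):
    c=robot.capture(n); cv2.imwrite(f'pics/{f}.png',cv2.cvtColor(c['img'],cv2.COLOR_RGB2BGR)); pickle.dump(c,open(f'pics/{f}.pkl','wb')); return c
def load(f): return pickle.load(open(f'pics/{f}.pkl','rb'))
def ray(c,u,v,z):
    R,_=cv2.Rodrigues(np.array(c['rvec'],float)); t=np.array(c['tvec'],float).ravel()
    o=-R.T@t; d=R.T@np.array([(u-c['cx'])/c['fx'],(v-c['cy'])/c['fy'],1]); return o+d*(z-o[2])/d[2]
def proj(c,P):
    K=np.array([[c['fx'],0,c['cx']],[0,c['fy'],c['cy']],[0,0,1]],float)
    return cv2.projectPoints(np.array(P,float).reshape(-1,3),np.array(c['rvec'],float),np.array(c['tvec'],float),K,None)[0].reshape(-1,2)
E
python3 - <<'E'
from h import *
for n in ('scene','top'):
    c=cap(n,n+'0'); R,_=cv2.Rodrigues(np.array(c['rvec'],float)); print(n,c['fx'],-R.T@np.array(c['tvec']).ravel())
print(robot.sense())
E
```

```text
pics
scene 487.6387484802783 [ 917.12546681 -505.71785585  938.86438858]
top 569.794320598555 [ 318.4013822   -44.77330297 1149.50472688]
{'time_s': 0.1, 'joint_pos': array([-1.19093722e+00,  2.64696258e-01,  1.60521500e+00, -8.02962041e-06,
        1.27370056e+00, -3.68821799e-02]), 'dq': array([-0.00105297, -0.00157431, -0.00545119, -0.00111316,  0.00045632,
        0.00015998]), 'tau': array([ 1.18991440e-03, -5.03616536e+01, -3.58072186e+01,  7.31303869e-02,
        2.33676110e-02, -4.96273162e-05]), 'tool_pos': array([ 273.00043486, -616.63733965,  237.51219411]), 'orientation': array([-9.94120444e-04,  9.78368529e-01,  2.06867111e-01, -1.76066126e-04]), 'force': array([-0.52691712, -0.35303096, -0.18940748]), 'torque': array([0.02551114, 0.01020761, 0.03990443]), 'finger_force': 0.0, 'opening': 0.9990289165561816}
```

View pics/top0.png

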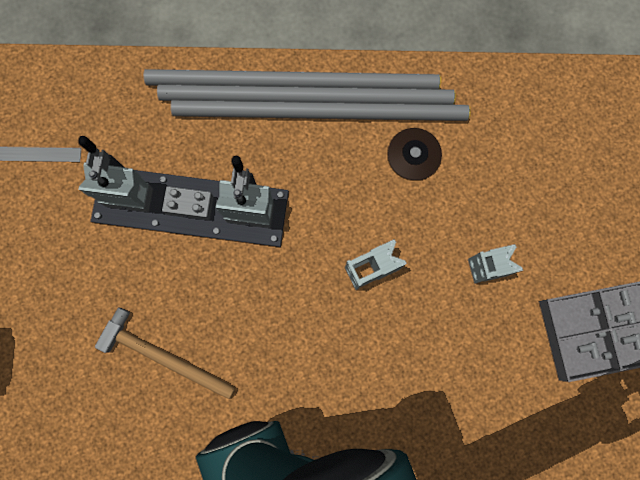

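View pics/scene0.png

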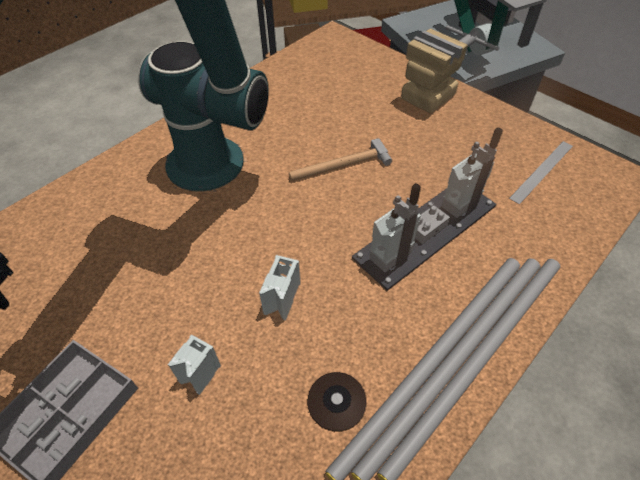

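The top view shows the tall rest at about (377,265), the low rest at (496,264), and the bare seat at (187,202). I'll enlarge those.

```bash
python3 - <<'E'
from h import *
i=cv2.imread('pics/top0.png')
a=cv2.resize(i[225:300,330:430],None,fx=6,fy=6,interpolation=cv2.INTER_CUBIC)
b=cv2.resize(i[130:255,75:300],None,fx=3.5,fy=3.5,interpolation=cv2.INTER_CUBIC)
cv2.imwrite('pics/a.png',a);cv2.imwrite('pics/b.png',b)
E
```

```text
(no output)
```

View pics/a.png

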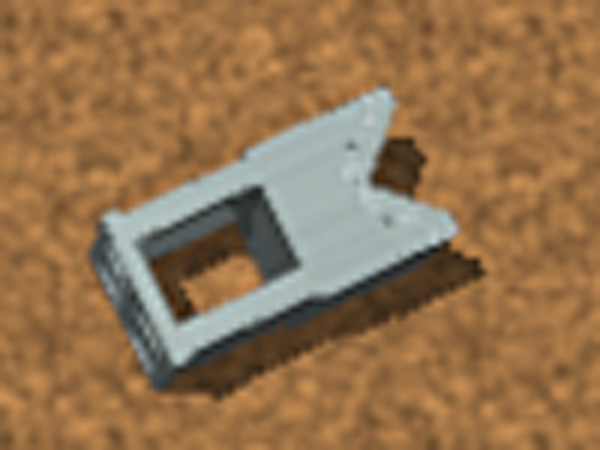

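View pics/b.png

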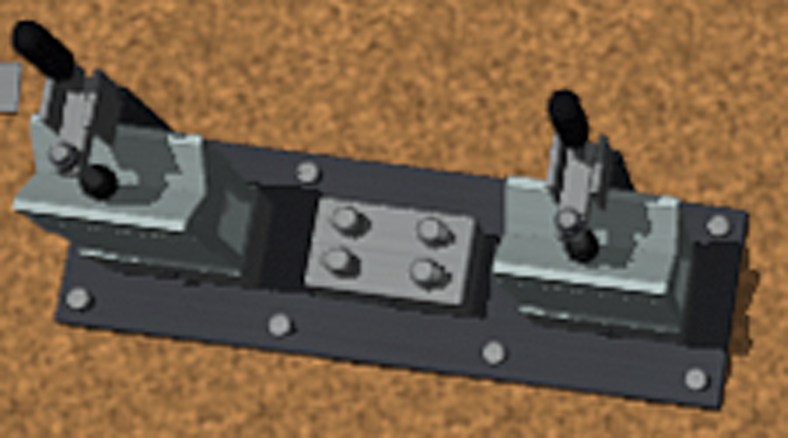

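The crops show the tall rest lying with its V at the upper right and its sole at the lower left. The stand's four studs are at crop (350,214), (435,227), (340,256) and (430,270).

```bash
python3 - <<'E'
from h import *
from scipy.optimize import least_squares
print([a for a in dir(robot) if a[0]!='_'])
c=load('top0')
def unc(p,s,o): return (np.array(p,float)+.5)/s-.5+np.array(o)
A=unc([(390,90),(458,228),(108,213),(180,370)],6,(330,225))
def rest(q): # centre x,y,yaw of part z dir
    d=np.array([np.cos(q[2]),np.sin(q[2])]); n=np.array([-d[1],d[0]])
    return [np.r_[np.array(q[:2])+d*a+n*b,90] for a,b in((50,26),(50,-26),(-50,26),(-50,-26))]
r=least_squares(lambda q:(proj(c,rest(q))-A).ravel(),[330,-150,-1.2],x_scale=[1,1,.01]); print('rest',r.x,r.fun.round(1))
B=unc([(318,196),(476,216),(466,305),(305,288),(350,214),(435,227),(430,270),(340,256)],3.5,(75,130))
def seat(q): # yaw: seat y axis dir
    e=np.array([np.cos(q[2]),np.sin(q[2])]); n=np.array([e[1],-e[0]])
    return [np.r_[np.array(q[:2])+n*a+e*b,z] for a,b,z in((26,45,45),(26,-45,45),(-26,-45,45),(-26,45,45),(12,24,61),(12,-24,61),(-12,-24,61),(-12,24,61))]
r=least_squares(lambda q:(proj(c,seat(q))-B).ravel(),[400,200,1.5],x_scale=[1,1,.01]); print('seat',r.x,r.fun.round(1))
E
```

```text
['Unreachable', 'capture', 'close_job', 'sense']
rest [ 467.85454881 -159.24478046   -1.11897346] [ 0.  -1.   1.   0.7 -0.5  0.7 -0.5 -0.4]
seat [591.44028326 213.08589682   1.46672401] [ 1.1  0.2  0.8 -0.3 -0.3 -0.4  0.6 -0.8 -0.7  0.9 -0.7  0.  -1.1 -0.4
  0.2  0.8]
```

```bash
cat >> h.py <<'E'
from scipy.spatial.transform import Rotation as Ro
D=np.array([np.cos(-1.119),np.sin(-1.119),0]); E_=np.array([np.cos(1.4667),np.sin(1.4667),0]); UP=np.array([0,0,1.])
def toolR(zp,yp,beta,s):
    b=np.radians(beta); z=-zp*np.cos(b)-yp*np.sin(b); y=s*np.cross(yp,zp)
    return np.stack([np.cross(y,z),y,z],1)
def wr(q1,q23): return Ro.from_euler('ZY',[q1,q23])
def wrist(R,q1,q23,C):
    M=wr(q1,q23).inv()*Ro.from_matrix(R)*C.inv()
    e=M.as_euler('ZYZ'); return e
E
python3 - <<'E'
from h import *
s=robot.sense(); q=s['joint_pos']; o=s['orientation']
R0=Ro.from_quat([*o[1:],o[0]])
C=(wr(q[0],q[1]+q[2])*Ro.from_euler('ZYZ',q[3:])).inv()*R0
print(C.as_matrix().round(3))
C=Ro.from_matrix(C.as_matrix().round(0))
for be in (20,30):
  for sg in (1,-1):
    for q23 in (1.7,2.,2.3): print('pick',be,sg,q23,wrist(toolR(D,UP,be,sg),-.58,q23,C).round(2))
    for sy in (1,-1):
      for q23 in (1.7,2.1): print(' place',be,sg*sy,sy,q23,wrist(toolR(UP,sy*E_,be,sg*sy),.35+.1*sy,q23,C).round(2))
E
```

```text
[[ 0. -1.  0.]
 [ 1.  0.  0.]
 [-0.  0.  1.]]
pick 20 1 1.7 [ 0.83  2.43 -0.68]
pick 20 1 2.0 [ 0.64  2.2  -0.95]
pick 20 1 2.3 [ 0.55  1.95 -1.15]
 place 20 1 1 1.7 [-0.3   1.63  0.56]
 place 20 1 1 2.1 [-0.31  1.25  0.68]
 place 20 -1 -1 1.7 [0.34 1.33 0.29]
 place 20 -1 -1 2.1 [0.4  0.96 0.13]
pick 20 -1 1.7 [0.83 2.43 2.46]
pick 20 -1 2.0 [0.64 2.2  2.19]
pick 20 -1 2.3 [0.55 1.95 2.  ]
 place 20 -1 1 1.7 [-0.3   1.63 -2.58]
 place 20 -1 1 2.1 [-0.31  1.25 -2.46]
 place 20 1 -1 1.7 [ 0.34  1.33 -2.85]
 place 20 1 -1 2.1 [ 0.4   0.96 -3.01]
pick 30 1 1.7 [ 0.64  2.31 -0.81]
pick 30 1 2.0 [ 0.53  2.06 -1.01]
pick 30 1 2.3 [ 0.47  1.79 -1.17]
 place 30 1 1 1.7 [-0.44  1.72  0.55]
 place 30 1 1 2.1 [-0.45  1.36  0.72]
 place 30 -1 -1 1.7 [0.51 1.28 0.25]
 place 30 -1 -1 2.1 [0.62 0.94 0.01]
pick 30 -1 1.7 [0.64 2.31 2.33]
pick 30 -1 2.0 [0.53 2.06 2.13]
pick 30 -1 2.3 [0.47 1.79 1.97]
 place 30 -1 1 1.7 [-0.44  1.72 -2.59]
 place 30 -1 1 2.1 [-0.45  1.36 -2.42]
 place 30 1 -1 1.7 [ 0.51  1.28 -2.9 ]
 place 30 1 -1 2.1 [ 0.62  0.94 -3.13]
```

```bash
cat >> h.py <<'E'
def cur():
    s=robot.sense(); o=s['orientation']; return s,Ro.from_quat([*o[1:],o[0]])
def cmd(P,R,verb=True):
    s,R0=cur(); sh=R0.inv().apply(np.array(P)-s['tool_pos'])/1000; tw=np.degrees((R0.inv()*Ro.from_matrix(R)).as_rotvec())
    print('T',round(s['time_s'],2),'tcp',s['tool_pos'].round(1),'F',s['force'].round(1),'M',s['torque'].round(2),'op',round(s['opening'],3),'ff',round(s['finger_force'],1),'q',s['joint_pos'].round(3)); print('  shift',sh.round(4).tolist(),'rot',tw.round(2).tolist(),'|',round(np.linalg.norm(sh),3),round(np.linalg.norm(tw),1))
GP=np.array([467.9,-159.2,0])+25*D+[0,0,50]
E
python3 - <<'E'
from h import *
c=load('top0')
print('low approx',ray(c,496,264,90)); print('flap',ray(c,415,153,13),'hammer',ray(c,122,338,20),ray(c,232,392,15))
R=toolR(D,UP,45,1); print(R.round(3)); T=GP+19*R[:,2]; print(T, T-130*R[:,2])
cmd(T-130*R[:,2],R)
print(wrist(R,-.5,2.,Ro.from_matrix([[0,-1,0],[1,0,0],[0,0,1]])))
E
```

```text
low approx [ 467.07029257 -383.83980306   90.        ]
flap [ 709.33171603 -248.01772762   13.        ] hammer [321.91761227 330.92337975  20.        ] [221.46799899 114.13813426  15.        ]
[[-0.309  0.9   -0.309]
 [ 0.636  0.437  0.636]
 [ 0.707 -0.    -0.707]]
[ 472.94906204 -169.60459179   36.56497116] [ 513.08140431 -252.30522724  128.48885271]
T 0.1 tcp [ 273.  -616.6  237.5] F [-0.5 -0.4 -0.2] M [0.03 0.01 0.04] op 0.999 ff 0.0 q [-1.191  0.265  1.605 -0.     1.274 -0.037]
  shift [0.367, -0.2357, 0.1095] rot [35.87, 34.62, -86.82] | 0.45 100.1
[ 0.43512139  1.80227069 -0.99792123]
```

```bash
python3 - <<'E'
from h import *
R=toolR(D,UP,45,1); T=GP+19*R[:,2]; cmd(T-330*R[:,2],R)
E
```

```text
T 0.1 tcp [ 273.  -616.6  237.5] F [-0.5 -0.4 -0.2] M [0.03 0.01 0.04] op 0.999 ff 0.0 q [-1.191  0.265  1.605 -0.     1.274 -0.037]
  shift [0.372, -0.0947, -0.0322] rot [35.87, 34.62, -86.82] | 0.385 100.1
```

Emit:
apply_moves(commands=[[[0.04, -0.01, -0.01], [2.4, 2.3, -5.8], -1], [[0.08, -0.02, -0.03], [4.8, 4.6, -11.6], -1], [[0.115, -0.03, -0.04], [7.2, 6.9, -17.4], -1], [[0.15, -0.04, -0.04], [9.6, 9.2, -23.2], -1], [[0.18, -0.045, -0.04], [12, 11.6, -29], -1]], grip_force=60)

```text
time_s: 0.52
tool_pos: [421.4, -501.7, 280.5]
orientation: [-0.122, 0.884, 0.445, 0.077]
force: [1.3, -1.3, -0.5]
opening: 0.999
finger_force: 0.0
```

```bash
python3 - <<'E'
from h import *
R=toolR(D,UP,45,1); T=GP+19*R[:,2]; cmd(T-330*R[:,2],R)
E
```

```text
T 0.52 tcp [ 421.4 -501.7  280.5] F [ 1.3 -1.3 -0.5] M [-0.16 -0.02  0.03] op 0.999 ff 0.0 q [-1.002  0.347  1.447  0.178  1.577 -0.384]
  shift [0.182, 0.0549, 0.0492] rot [23.93, 23.1, -57.43] | 0.196 66.4
```

Emit:
apply_moves(commands=[[[0.025, 0.007, 0], [2.5, 2.4, -6], -1], [[0.05, 0.014, 0], [5, 4.8, -12], -1], [[0.075, 0.02, 0.01], [7.5, 7.2, -18], -1], [[0.1, 0.03, 0.02], [10, 9.6, -24], -1], [[0.12, 0.035, 0.03], [12.5, 12, -30], -1]])

```text
time_s: 0.93
tool_pos: [521.6, -422.4, 273.6]
orientation: [-0.238, 0.708, 0.648, 0.149]
force: [-0.3, -0.2, -1.1]
opening: 1.001
finger_force: 0.0
```

```bash
python3 - <<'E'
from h import *
R=toolR(D,UP,45,1); T=GP+19*R[:,2]; cmd(T-330*R[:,2],R)
E
```

```text
T 0.93 tcp [ 521.6 -422.4  273.6] F [-0.3 -0.2 -1.1] M [-0.25 -0.12 -0.02] op 1.001 ff 0.0 q [-0.857  0.549  1.248  0.287  1.838 -0.762]
  shift [0.0406, 0.0512, 0.0206] rot [11.37, 10.99, -27.49] | 0.068 31.7
```

Emit:
apply_moves(commands=[[[0.012, 0.008, 0.005], [2.5, 2.4, -6], -1], [[0.02, 0.02, 0.01], [5, 4.8, -12], -1], [[0.03, 0.03, 0.015], [7.5, 7.2, -18], -1], [[0.04, 0.045, 0.02], [10, 9.6, -24], -1], [[0.041, 0.051, 0.021], [11.4, 11, -27.5], -1]])

```text
time_s: 1.35
tool_pos: [575.3, -377.9, 267.9]
orientation: [-0.326, 0.489, 0.783, 0.203]
force: [-0.1, 1.0, 0.2]
opening: 1.001
finger_force: 0.0
```

```bash
python3 - <<'E'
from h import *
R=toolR(D,UP,45,1); T=GP+19*R[:,2]; cmd(T-130*R[:,2],R); cap('wrist','w1')
from scipy.optimize import least_squares
s,R0=cur()
data=[([-1.191,.2647,1.6052,0,1.2737,-.0369],[273,-616.6,237.5]),([-1.002,.347,1.447,.178,1.577,-.384],[421.4,-501.7,280.5]),([-.857,.549,1.248,.287,1.838,-.762],[521.6,-422.4,273.6]),(s['joint_pos'],s['tool_pos'])]
def fk(p,q):
    h,a1,L2,a3,L4,L6=p
    A=Ro.from_euler('Z',q[0]);B=A*Ro.from_euler('Y',q[1]);Cc=B*Ro.from_euler('Y',q[2]);W=Cc*Ro.from_euler('ZYZ',q[3:6])
    return np.array([0,0,h])+A.apply([a1,0,0])+B.apply([0,0,L2])+Cc.apply([a3,0,L4])+W.apply([0,0,L6])
r=least_squares(lambda p:np.concatenate([fk(p,q)-x for q,x in data]),[300,0,400,0,400,250]); print(r.x.round(1),r.fun.round(1))
E
```

```text
T 1.35 tcp [ 575.3 -377.9  267.9] F [-0.1  1.   0.2] M [-0.3  -0.31 -0.03] op 1.001 ff 0.0 q [-0.745  0.753  1.024  0.302  2.097 -1.147]
  shift [-0.0001, -0.0007, 0.1977] rot [-0.11, -0.2, 0.05] | 0.198 0.2
[409.9  -9.2 634.7 175.4 596.4 441.8] [-23.1  -9.5  -0.2  -5.1  -4.2  -0.2   0.7   3.6   0.9   1.6   0.1  -0.6]
```

View pics/w1.png

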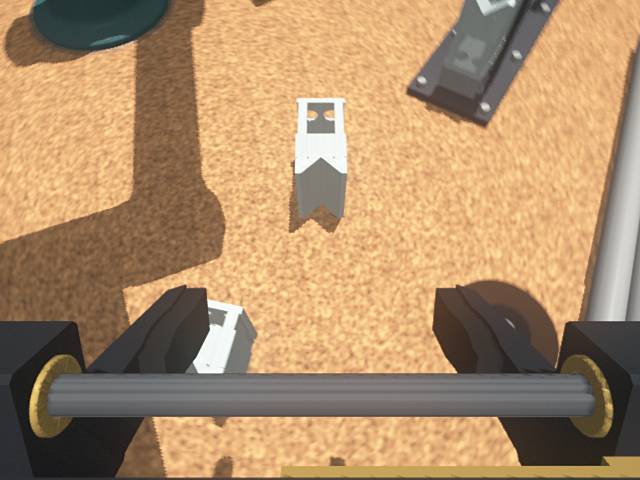

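```bash
python3 - <<'E'
from h import *
c=load('w1')
n=np.array([-D[1],D[0],0]); ce=np.array([467.9,-159.2,90])
print(proj(c,[ce-50*D-26*n,ce-50*D+26*n,ce+50*D-26*n,ce+50*D+26*n,ce+50*D-26*n-[0,0,90],ce+50*D+26*n-[0,0,90]]).round(1))
i=cv2.imread('pics/w1.png'); cv2.imwrite('pics/w1c.png',cv2.resize(i[85:245,270:370],None,fx=3.6,fy=3.6,interpolation=cv2.INTER_CUBIC))
E
```

```text
[[295.8  98.2]
 [343.2  98.2]
 [292.7 172.7]
 [345.5 172.8]
 [297.3 218. ]
 [341.5 218.1]]
```

View pics/w1c.png

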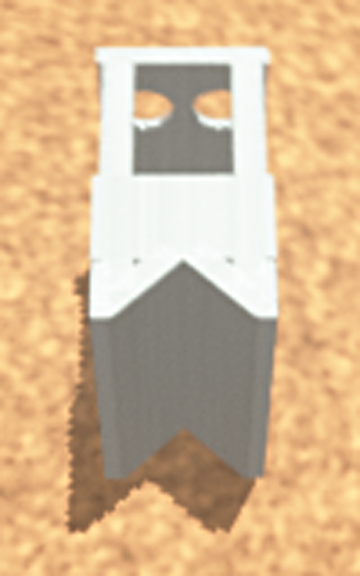

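The wrist view agrees with the model to within about 2 mm along tool y, so I'll advance, with a small y correction.

Emit:
apply_moves(commands=[[[0, 0, 0.04], [0, 0, 0], -1], [[0, 0, 0.08], [0, 0, 0], -1], [[0, 0.001, 0.12], [0, 0, 0], -1], [[0, 0.001, 0.16], [0, 0, 0], -1], [[0, 0.001, 0.198], [0, 0, 0], -1]])

```text
time_s: 1.82
tool_pos: [512.1, -252.6, 128.2]
orientation: [-0.324, 0.494, 0.781, 0.202]
force: [1.1, -0.4, -0.2]
opening: 1.001
finger_force: 0.0
```

```bash
python3 - <<'E'
from h import *
R=toolR(D,UP,45,1); n=R[:,1]; T=GP+19*R[:,2]+1.7*n; cmd(T,R)
E
```

```text
T 1.82 tcp [ 512.1 -252.6  128.2] F [ 1.1 -0.4 -0.2] M [-0.32 -0.29 -0.04] op 1.001 ff 0.0 q [-0.682  0.613  1.516  0.309  1.738 -1.191]
  shift [0.0003, 0.0025, 0.1296] rot [0.09, 0.1, -0.44] | 0.13 0.5
```

Emit:
apply_moves(commands=[[[0, 0.001, 0.03], [0, 0, -0.2], -1], [[0, 0.0025, 0.06], [0, 0, -0.4], -1], [[0, 0.0025, 0.09], [0, 0, -0.4], -1], [[0, 0.0025, 0.115], [0, 0, -0.4], -1], [[0, 0.0025, 0.129], [0, 0, -0.4], -1]])

```text
time_s: 2.23
tool_pos: [473.5, -168.4, 36.4]
orientation: [-0.325, 0.491, 0.782, 0.203]
force: [-1.0, -0.6, -1.0]
opening: 1.0
finger_force: 0.0
```

Emit:
apply_moves(commands=[[[0, 0, 0], [0, 0, 0], -1], [[0, 0, 0], [0, 0, 0], 1], [[0, 0, 0], [0, 0, 0], 1], [[0, 0, 0], [0, 0, 0], 1], [[0, 0, 0], [0, 0, 0], 1]], grip_force=60)

```text
time_s: 2.65
tool_pos: [477.6, -172.2, 39.4]
orientation: [-0.322, 0.49, 0.784, 0.203]
force: [-0.1, 0.3, 0.9]
opening: 0.722
finger_force: 0.0
```

Emit:
apply_moves(commands=[[[0, 0, 0], [0, 0, 0], 1], [[0, 0, 0], [0, 0, 0], 1], [[0, 0, 0], [0, 0, 0], 1], [[0, 0, 0], [0, 0, 0], 1], [[0, 0, 0], [0, 0, 0], 1]])

```text
time_s: 3.07
tool_pos: [476.2, -171.9, 39.0]
orientation: [-0.323, 0.49, 0.784, 0.203]
force: [-2.7, -5.1, 4.3]
opening: 0.586
finger_force: 60.0
```

```bash
python3 - <<'E'
from h import *
R=toolR(D,UP,45,1); n=R[:,1]; T=GP+19*R[:,2]+1.7*n; cmd(T+[0,0,120],R)
E
```

```text
T 3.07 tcp [ 476.2 -171.9   39. ] F [-2.7 -5.1  4.3] M [-0.54  0.33  0.6 ] op 0.586 ff 60.0 q [-0.624  0.603  1.733  0.342  1.527 -1.223]
  shift [0.0853, -0.0, -0.0809] rot [0.02, 0.17, 0.1] | 0.118 0.2
```

Emit:
apply_moves(commands=[[[0.02, 0, -0.02], [0, 0, 0], 1], [[0.04, 0, -0.04], [0, 0, 0], 1], [[0.06, 0, -0.06], [0, 0, 0], 1], [[0.08, 0, -0.08], [0, -5, 0], 1], [[0.1, 0, -0.1], [0, -12, 0], 1]])

```text
time_s: 3.48
tool_pos: [475.7, -171.6, 177.1]
orientation: [-0.24, 0.51, 0.812, 0.15]
force: [0.7, -0.2, -6.2]
opening: 0.586
finger_force: 60.0
```

```bash
cat >> h.py <<'E'
R2=toolR(UP,-D,45,1)
def stand(dz,xy=(470,-100)): return np.array([xy[0],xy[1],78.4+dz])-7.4*D+19*R2[:,2]
E
python3 - <<'E'
from h import *
cmd(stand(60),R2)
E
```

```text
T 3.48 tcp [ 475.7 -171.6  177.1] F [ 0.7 -0.2 -6.2] M [-0.75 -0.48  0.  ] op 0.586 ff 60.0 q [-0.584  0.31   1.769  0.281  1.57  -1.107]
  shift [0.0229, 0.026, 0.0769] rot [-0.04, -77.86, -0.14] | 0.084 77.9
```

Emit:
apply_moves(commands=[[[0, 0, 0], [0, -7, 0], 1], [[0, 0.005, 0], [0, -14, 0], 1], [[0, 0.01, 0], [0, -21, 0], 1], [[0, 0.015, 0], [0, -28, 0], 1], [[0, 0.02, 0], [0, -35, 0], 1]])

```text
time_s: 3.9
tool_pos: [493.6, -161.3, 179.6]
orientation: [0.018, 0.531, 0.847, -0.009]
force: [-0.3, -0.9, -7.2]
opening: 0.59
finger_force: 60.0
```

Emit:
apply_moves(commands=[[[0, 0, 0], [0, -7, 0], 1], [[0, 0, 0], [0, -14, 0], 1], [[0, 0, 0], [0, -21, 0], 1], [[0, 0, 0], [0, -28, 0], 1], [[0, 0, 0], [0, -35, 0], 1]])

```text
time_s: 4.32
tool_pos: [491.5, -161.0, 177.9]
orientation: [0.261, 0.506, 0.806, -0.163]
force: [-1.7, -1.3, -7.7]
opening: 0.587
finger_force: 60.0
```

```bash
python3 - <<'E'
from h import *
cmd(stand(20),R2)
E
```

```text
T 4.32 tcp [ 491.5 -161.   177.9] F [-1.7 -1.3 -7.7] M [ 0.68  0.36 -0.1 ] op 0.587 ff 60.0 q [-0.016 -0.143  2.28  -0.767  0.853  0.009]
  shift [0.1017, 0.0071, 0.0412] rot [-0.01, -9.13, -0.09] | 0.11 9.1
```

Emit:
apply_moves(commands=[[[0.03, 0.002, 0.012], [0, -4, 0], 1], [[0.06, 0.004, 0.024], [0, -9.1, 0], 1], [[0.085, 0.007, 0.033], [0, -9.1, 0], 1], [[0.1, 0.007, 0.041], [0, -9.1, 0], 1], [[0.102, 0.007, 0.041], [0, -9.1, 0], 1]])

```text
time_s: 4.73
tool_pos: [468.0, -104.7, 79.9]
orientation: [0.318, 0.489, 0.786, -0.205]
force: [-1.3, -0.8, -5.6]
opening: 0.586
finger_force: 60.0
```

```bash
python3 - <<'E'
from h import *
cmd(stand(-1),R2); cap('scene','s2')
i=cv2.imread('pics/s2.png'); u=proj(load('s2'),[470,-100,60])[0].astype(int); print(u)
x,y=max(u[0]-90,0),max(u[1]-80,0); cv2.imwrite('pics/s2c.png',cv2.resize(i[y:y+160,x:x+180],None,fx=3.5,fy=3.5,interpolation=cv2.INTER_CUBIC))
E
```

```text
T 4.73 tcp [ 468.  -104.7   79.9] F [-1.3 -0.8 -5.6] M [ 0.93  0.4  -0.05] op 0.586 ff 60.0 q [ 0.229  0.05   2.409 -1.116  0.867  0.614]
  shift [0.0093, 0.004, 0.0132] rot [-0.4, -0.54, 0.45] | 0.017 0.8
[300 268]
```

View pics/s2c.png

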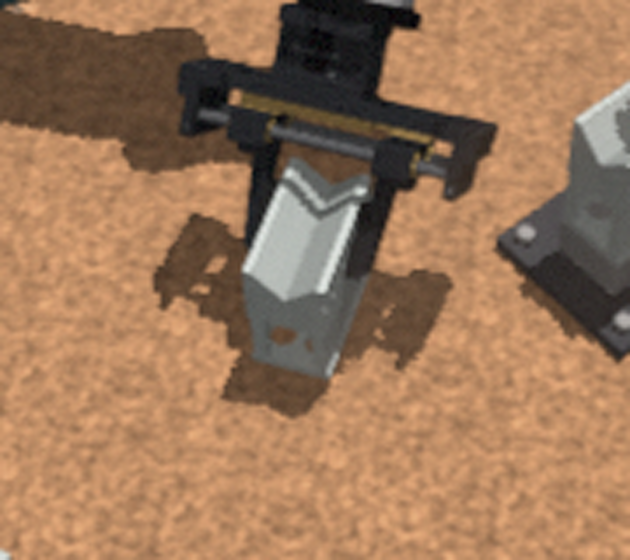

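Emit:
apply_moves(commands=[[[0.003, 0, 0.003], [0, 0, 0], 1], [[0.006, 0, 0.006], [0, 0, 0], 1], [[0.008, 0, 0.008], [0, 0, 0], 1], [[0.009, 0, 0.009], [0, 0, 0], 1], [[0.009, 0, 0.009], [0, 0, 0], 1]])

```text
time_s: 5.2
tool_pos: [474.4, -106.8, 74.4]
orientation: [0.323, 0.492, 0.783, -0.203]
force: [-0.3, -0.6, -6.4]
opening: 0.587
finger_force: 60.0
```

```bash
python3 - <<'E'
from h import *
cmd(stand(-1),R2)
E
```

```text
T 5.2 tcp [ 474.4 -106.8   74.4] F [-0.3 -0.6 -6.4] M [ 0.89  0.33 -0.02] op 0.587 ff 60.0 q [ 0.223  0.073  2.405 -1.145  0.855  0.653]
  shift [0.0088, -0.001, 0.006] rot [-0.07, -0.14, -0.16] | 0.011 0.2
```

Emit:
apply_moves(commands=[[[0.002, 0, 0.002], [0, 0, 0], 1], [[0.004, 0, 0.004], [0, 0, 0], 1], [[0.006, 0, 0.006], [0, 0, 0], 1], [[0.007, 0, 0.007], [0, 0, 0], 1], [[0.007, 0, 0.007], [0, 0, 0], 1]])

```text
time_s: 5.62
tool_pos: [474.6, -106.5, 65.2]
orientation: [0.324, 0.491, 0.783, -0.203]
force: [-2.5, 2.0, 2.2]
opening: 0.584
finger_force: 60.0
```

Emit:
apply_moves(commands=[[[0, 0, 0], [0, 0, 0], 1], [[0.001, 0, 0.001], [0, 0, 0], 1], [[0.001, 0, 0.001], [0, 0, 0], 1], [[0.001, 0, 0.001], [0, 0, 0], 1], [[0.001, 0, 0.001], [0, 0, 0], 1]])

```text
time_s: 6.03
tool_pos: [475.0, -106.7, 65.1]
orientation: [0.325, 0.491, 0.782, -0.204]
force: [-9.0, 7.8, 14.6]
opening: 0.587
finger_force: 60.0
```

```bash
python3 - <<'E'
from h import *
cmd(stand(-1),R2)
E
```

```text
T 6.03 tcp [ 475.  -106.7   65.1] F [-9.   7.8 14.6] M [-0.41  0.61 -0.68] op 0.587 ff 60.0 q [ 0.225  0.098  2.407 -1.17   0.848  0.689]
  shift [0.0023, -0.0016, -0.0007] rot [-0.06, 0.11, -0.14] | 0.003 0.2
```

Emit:
apply_moves(commands=[[[0, 0, 0], [0, 0, 0], 0.3], [[0, 0, 0], [0, 0, 0], -1], [[0, 0, 0], [0, 0, 0], -1], [[0, 0, 0], [0, 0, 0], -1], [[0, 0, 0], [0, 0, 0], -1]])

```text
time_s: 6.45
tool_pos: [474.4, -106.3, 62.8]
orientation: [0.323, 0.491, 0.783, -0.203]
force: [-0.1, -0.3, -0.7]
opening: 0.866
finger_force: 0.0
```

Emit:
apply_moves(commands=[[[0, 0, 0], [0, 0, 0], -1], [[0, 0, 0], [0, 0, 0], -1], [[0, 0, -0.02], [0, 0, 0], -1], [[0, 0, -0.05], [0, 0, 0], -1], [[0, 0, -0.09], [0, 0, 0], -1]])

```text
time_s: 6.87
tool_pos: [444.2, -50.0, 125.3]
orientation: [0.321, 0.491, 0.783, -0.205]
force: [-0.1, 0.2, 0.4]
opening: 0.999
finger_force: 0.0
```

Emit:
apply_moves(commands=[[[0, 0, -0.03], [0, 3, 0], -1], [[0, 0, -0.06], [0, 10, 0], -1], [[0, 0, -0.06], [0, 17, 0], -1], [[0, 0, -0.06], [0, 24, 0], -1], [[0, 0, -0.06], [0, 31, 0], -1]])

```text
time_s: 7.28
tool_pos: [429.2, -9.6, 171.3]
orientation: [0.102, 0.526, 0.842, -0.06]
force: [-1.0, 0.6, -1.1]
opening: 0.996
finger_force: 0.0
```

```bash
cat >> h.py <<'E'
RV=toolR(UP,-D,0,1)
E
python3 - <<'E'
from h import *
cmd([468,-102,220],RV)
E
```

```text
T 7.28 tcp [429.2  -9.6 171.3] F [-1.   0.6 -1.1] M [ 0.02 -0.03  0.03] op 0.996 ff 0.0 q [ 0.093 -0.22   2.245 -0.256  1.041 -0.239]
  shift [-0.1087, -0.0054, -0.0238] rot [0.34, 13.64, 0.1] | 0.111 13.6
```

Emit:
apply_moves(commands=[[[-0.03, -0.002, -0.01], [0, 4, 0], -1], [[-0.06, -0.003, -0.02], [0, 9, 0], -1], [[-0.09, -0.005, -0.02], [0, 13.6, 0], -1], [[-0.11, -0.005, -0.024], [0, 13.6, 0], -1], [[-0.112, -0.006, -0.024], [0, 13.6, 0], -1]])

```text
time_s: 7.7
tool_pos: [469.8, -110.8, 221.1]
orientation: [0.004, 0.534, 0.846, -0.001]
force: [-0.6, 0.4, 0.5]
opening: 0.999
finger_force: 0.0
```

Emit:
apply_moves(commands=[[[0, 0, 0], [0, 0, 0], -1], [[0, 0, 0], [0, 0, 0], -1], [[0, 0, 0], [0, 0, 0], -1], [[0, 0, 0], [0, 0, 0], -1], [[0, 0, 0], [0, 0, 0], -1]])

```text
time_s: 8.12
tool_pos: [466.7, -104.8, 218.4]
orientation: [0.001, 0.53, 0.848, -0.001]
force: [0.9, 0.5, 0.7]
opening: 1.0
finger_force: 0.0
```

```bash
python3 - <<'E'
from h import *
cmd([472.4,-101.3,220],RV); c=cap('wrist','w3')
s,R0=cur(); R,_=cv2.Rodrigues(np.array(c['rvec'],float)); o=-R.T@np.array(c['tvec']).ravel()
print('cam in tool',R0.inv().apply(o-s['tool_pos']).round(1)); print((R@R0.as_matrix()).round(3))
n=np.array([-D[1],D[0],0]);ce=np.array([472.4,-101.3,100])
print(proj(c,[ce+45*D-26*n,ce+45*D+26*n,ce-45*D-26*n,ce-45*D+26*n]).round(1), proj(c,[s['tool_pos']]))
E
```

```text
T 8.12 tcp [ 466.7 -104.8  218.4] F [0.9 0.5 0.7] M [-0.   -0.08 -0.03] op 1.0 ff 0.0 q [-0.271 -0.101  2.035 -0.004  1.206 -0.722]
  shift [0.0006, 0.0067, -0.0016] rot [-0.06, 0.21, 0.06] | 0.007 0.2
cam in tool [  77.5    0.9 -145.6]
[[ 0.001  1.    -0.   ]
 [-0.955  0.001 -0.298]
 [-0.298  0.     0.955]]
[[291.3 284.8]
 [366.4 284.9]
 [288.5 153.6]
 [371.4 153.8]] [[318.27921026 310.25982059]]
```

View pics/w3.png

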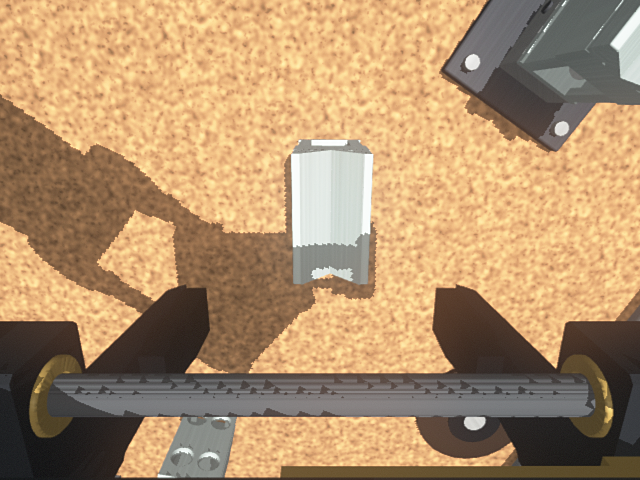

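The rest stands upright; its top corners are at about (291,153), (372,153), (292,284) and (369,284), matching the prediction. I'll descend vertically and regrip.

Emit:
apply_moves(commands=[[[0.0005, 0.007, 0.035], [0, 0.2, 0], -1], [[0.0005, 0.007, 0.07], [0, 0.2, 0], -1], [[0.0005, 0.007, 0.105], [0, 0.2, 0], -1], [[0.0005, 0.007, 0.135], [0, 0.2, 0], -1], [[0.0005, 0.007, 0.15], [0, 0.2, 0], -1]])

```text
time_s: 8.58
tool_pos: [470.6, -101.9, 65.0]
orientation: [-0.003, 0.531, 0.848, -0.001]
force: [-0.9, 1.1, -0.7]
opening: 1.0
finger_force: 0.0
```

Emit:
apply_moves(commands=[[[0, 0, 0.005], [0, 0, 0], -1], [[0, 0, 0.012], [0, 0, 0], -1], [[0, 0, 0.012], [0, 0, 0], -1], [[0, 0, 0.012], [0, 0, 0], -1], [[0, 0, 0.012], [0, 0, 0], -1]])

```text
time_s: 9.0
tool_pos: [475.1, -103.7, 58.5]
orientation: [0.002, 0.531, 0.847, 0.0]
force: [-0.4, 0.7, 0.1]
opening: 0.996
finger_force: 0.0
```

```bash
python3 - <<'E'
from h import *
cmd([472.7,-101.2,56],RV)
E
```

```text
T 9.0 tcp [ 475.1 -103.7   58.5] F [-0.4  0.7  0.1] M [-0.05 -0.09 -0.01] op 0.996 ff 0.0 q [-2.660e-01  9.700e-02  2.166e+00 -1.000e-03  8.750e-01 -7.150e-01]
  shift [0.0033, -0.0011, 0.0025] rot [0.11, 0.16, -0.06] | 0.004 0.2
```

Emit:
apply_moves(commands=[[[0.003, 0, 0.0025], [0, 0, 0], -1], [[0.003, 0, 0.0025], [0, 0, 0], 1], [[0.003, 0, 0.0025], [0, 0, 0], 1], [[0.003, 0, 0.0025], [0, 0, 0], 1], [[0.003, 0, 0.0025], [0, 0, 0], 1]])

```text
time_s: 9.42
tool_pos: [472.5, -100.8, 54.7]
orientation: [0.001, 0.531, 0.847, -0.0]
force: [0.7, 1.3, 0.1]
opening: 0.724
finger_force: 0.0
```

Emit:
apply_moves(commands=[[[0, 0, 0], [0, 0, 0], 1], [[0, 0, 0], [0, 0, 0], 1], [[0, 0, 0], [0, 0, 0], 1], [[0, 0, 0], [0, 0, 0], 1], [[0, 0, 0], [0, 0, 0], 1]])

```text
time_s: 9.83
tool_pos: [472.3, -100.8, 54.5]
orientation: [0.0, 0.531, 0.847, -0.0]
force: [-0.9, -0.7, 1.5]
opening: 0.583
finger_force: 60.0
```

```bash
python3 - <<'E'
from h import *
cmd([472.7,-101.2,56],RV)
for k in range(4):
    robot.capture('top'); print(robot.sense()['tool_pos'].round(1))
E
```

```text
T 9.83 tcp [ 472.3 -100.8   54.5] F [-0.9 -0.7  1.5] M [-0.05  0.01  0.01] op 0.583 ff 60.0 q [-2.610e-01  9.900e-02  2.173e+00 -1.000e-03  8.690e-01 -7.110e-01]
  shift [-0.0005, 0.0002, -0.0015] rot [-0.03, 0.05, -0.07] | 0.002 0.1
[ 472.3 -100.8   54.6]
[ 472.3 -100.8   54.6]
[ 472.3 -100.8   54.6]
[ 472.4 -100.8   54.6]
```

Emit:
apply_moves(commands=[[[0, 0, -0.03], [0, 0, 0], 1], [[0, 0, -0.07], [0, 0, 0], 1], [[0, 0, -0.11], [0, 0, 0], 1], [[0, 0, -0.15], [0, 0, 0], 1], [[0.02, 0, -0.165], [0, 0, 0], 1]])

```text
time_s: 10.45
tool_pos: [467.4, -84.9, 224.9]
orientation: [0.005, 0.532, 0.847, 0.001]
force: [2.6, -0.2, -5.0]
opening: 0.586
finger_force: 60.0
```

```bash
cat >> h.py <<'E'
RS=toolR(UP,E_,0,1)
E
python3 - <<'E'
from h import *
cmd([473,195,220],RS)
E
```

```text
T 10.45 tcp [467.4 -84.9 224.9] F [ 2.6 -0.2 -5. ] M [-0.05 -0.37 -0.06] op 0.586 ff 60.0 q [-2.300e-01 -1.180e-01  2.039e+00 -2.000e-03  1.211e+00 -6.780e-01]
  shift [0.2498, 0.1265, 0.0036] rot [0.49, 0.35, 31.68] | 0.28 31.7
```

Emit:
apply_moves(commands=[[[0.03, 0.015, 0], [0, 0, 5], 1], [[0.06, 0.03, 0], [0, 0, 11], 1], [[0.095, 0.048, 0], [0, 0, 17], 1], [[0.13, 0.066, 0], [0, 0, 23], 1], [[0.165, 0.084, 0], [0.3, 0.2, 28], 1]])

```text
time_s: 10.87
tool_pos: [465.7, 103.6, 217.5]
orientation: [-0.003, 0.723, 0.691, -0.003]
force: [1.5, -0.8, -6.0]
opening: 0.583
finger_force: 60.0
```

```bash
python3 - <<'E'
from h import *
cmd([473,195,220],RS)
E
```

```text
T 10.87 tcp [465.7 103.6 217.5] F [ 1.5 -0.8 -6. ] M [-0.05 -0.2  -0.03] op 0.583 ff 60.0 q [ 1.650e-01 -9.600e-02  2.032e+00  2.000e-03  1.213e+00  2.080e-01]
  shift [0.0916, 0.0032, -0.0025] rot [-0.48, -0.01, 3.44] | 0.092 3.5
```

Emit:
apply_moves(commands=[[[0.03, 0.001, 0], [-0.2, 0, 1.7], 1], [[0.06, 0.002, 0], [-0.4, 0, 3.4], 1], [[0.085, 0.003, 0], [-0.4, 0, 3.4], 1], [[0.092, 0.003, -0.002], [-0.4, 0, 3.4], 1], [[0.092, 0.003, -0.002], [-0.4, 0, 3.4], 1]])

```text
time_s: 11.28
tool_pos: [472.9, 195.9, 219.8]
orientation: [-0.001, 0.74, 0.673, -0.0]
force: [0.5, -0.7, -6.9]
opening: 0.585
finger_force: 60.0
```

Emit:
apply_moves(commands=[[[0, 0, 0], [0, 0, 0], 1], [[0, 0, 0], [0, 0, 0], 1], [[0, 0, 0], [0, 0, 0], 1], [[0, 0, 0], [0, 0, 0], 1], [[0, 0, 0], [0, 0, 0], 1]])

```text
time_s: 11.7
tool_pos: [474.0, 193.3, 221.4]
orientation: [0.0, 0.741, 0.671, 0.001]
force: [0.3, -0.3, -6.5]
opening: 0.587
finger_force: 60.0
```

```bash
python3 - <<'E'
from h import *
c=cap('wrist','w4'); cmd([473,195,220],RS)
e=E_;n=np.array([e[1],-e[0],0]);S=np.array([591.4,213.1,61])
P=proj(c,[S+12*n+24*e,S+12*n-24*e,S-12*n-24*e,S-12*n+24*e,S]); print(P.round(1))
i=cv2.imread('pics/w4.png'); x,y=(P[4]-[105,78]).astype(int); x=min(max(x,0),430);y=max(y,0); print(x,y)
cv2.imwrite('pics/w4c.png',cv2.resize(i[y:y+156,x:x+210],None,fx=3.8,fy=3.8,interpolation=cv2.INTER_CUBIC))
E
```

```text
T 11.75 tcp [474.1 193.4 221.5] F [-0.   0.3 -6.2] M [-0.03 -0.11 -0.04] op 0.585 ff 60.0 q [ 0.339 -0.036  1.968  0.     1.207  0.437]
  shift [0.0014, -0.0012, 0.0015] rot [0.08, -0.06, 0.3] | 0.002 0.3
[[495.8 134.8]
 [487.5 200.1]
 [455.7 199.9]
 [462.5 134.6]
 [475.3 168.1]]
370 90
```

View pics/w4c.png

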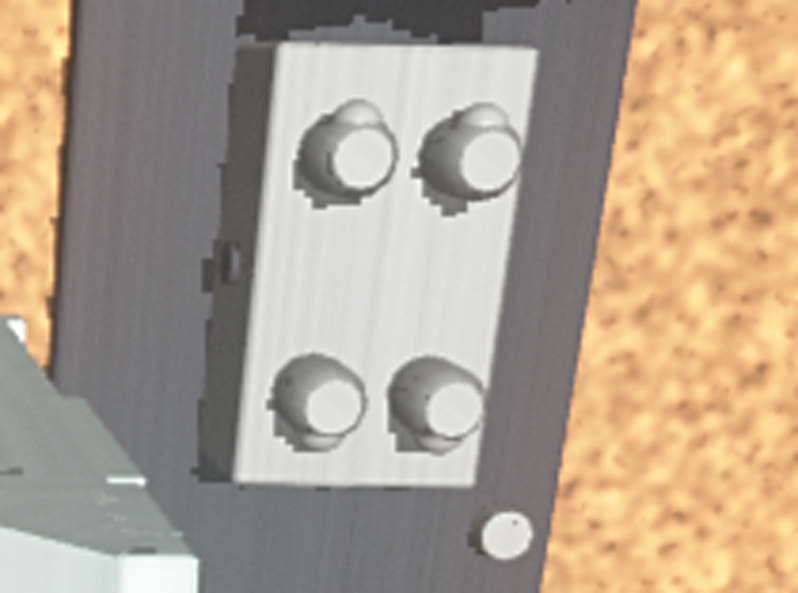

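```bash
python3 - <<'E'
from h import *
from scipy.optimize import least_squares
def unc(p,s,o): return (np.array(p,float)+.5)/s-.5+np.array(o)
def seat(q):
    e=np.array([np.cos(q[2]),np.sin(q[2])]); n=np.array([e[1],-e[0]])
    return [np.r_[np.array(q[:2])+n*a+e*b,z] for a,b,z in((-12,24,61),(12,24,61),(-12,-24,61),(12,-24,61),(-26,45,45),(26,45,45),(26,-45,45),(-26,-45,45))]
c=load('w4'); B=unc([(364,157),(490,158),(334,407),(454,407),(275,44),(537,48),(475,487),(234,482)],3.8,(370,90))
for m in (slice(0,4),slice(4,8),slice(0,8)):
    r=least_squares(lambda q:(proj(c,seat(q))-B)[m].ravel(),[591,213,1.467],x_scale=[1,1,.01]); print(r.x.round(4),r.fun.round(1))
# part in w3 (tool yaw -D)
c=load('w3'); A=np.array([(291,153.3),(372.3,153.3),(292,284.3),(369.5,284.3)])
def part(q):
    d=np.array([np.cos(q[2]),np.sin(q[2])]); n=np.array([-d[1],d[0]])
    return [np.r_[np.array(q[:2])+d*a+n*b,100] for a,b in((-45,-26),(-45,26),(45,-26),(45,26))]
r=least_squares(lambda q:(proj(c,part(q))-A).ravel(),[472,-101,-1.119],x_scale=[1,1,.01]); print('part',r.x.round(4),r.fun.round(1))
E
```

```text
[593.0313 215.4849   1.4546] [-0.2 -0.1  0.   0.2 -0.  -0.3  0.2  0.2]
[592.5368 215.3149   1.4599] [-0.5 -0.9  0.8 -1.   0.4  0.9 -0.8  1.4]
[592.7966 215.4037   1.4588] [-0.7  0.1 -0.5  0.3 -0.2 -0.1  0.1  0.3 -0.1 -1.1  1.2 -1.1  0.7  0.7
 -0.5  1.2]
part [ 473.3189 -100.4892   -1.1166] [-0.8 -0.1  0.8 -0.2  1.2  0.2 -1.2  0.1]
```

```bash
cat >> h.py <<'E'
e2=np.array([np.cos(1.456),np.sin(1.456),0]); RS=toolR(UP,e2,0,1)
E
python3 - <<'E'
from h import *
cmd([592.3,215.5,200],RS)
E
```

```text
T 11.75 tcp [474.1 193.4 221.5] F [-0.   0.3 -6.2] M [-0.03 -0.11 -0.04] op 0.585 ff 60.0 q [ 0.339 -0.036  1.968  0.     1.207  0.437]
  shift [0.0336, 0.1155, 0.0217] rot [0.08, -0.06, 0.92] | 0.122 0.9
```

Emit:
apply_moves(commands=[[[0.008, 0.03, 0], [0, 0, 0.9], 1], [[0.017, 0.06, 0], [0, 0, 0.9], 1], [[0.025, 0.09, 0.005], [0, 0, 0.9], 1], [[0.032, 0.11, 0.015], [0, 0, 0.9], 1], [[0.0335, 0.1155, 0.022], [0, 0, 0.9], 1]])

```text
time_s: 12.17
tool_pos: [595.9, 216.5, 199.4]
orientation: [0.001, 0.746, 0.666, 0.002]
force: [-0.2, 0.4, -6.2]
opening: 0.581
finger_force: 60.0
```

Emit:
apply_moves(commands=[[[0, 0, 0.015], [0, 0, 0], 1], [[0, 0, 0.035], [0, 0, 0], 1], [[0, 0, 0.055], [0, 0, 0], 1], [[0, 0, 0.07], [0, 0, 0], 1], [[0, 0, 0.075], [0, 0, 0], 1]])

```text
time_s: 12.58
tool_pos: [589.7, 215.2, 120.9]
orientation: [-0.001, 0.746, 0.666, -0.002]
force: [-0.6, -0.2, -6.9]
opening: 0.59
finger_force: 60.0
```

Emit:
apply_moves(commands=[[[0, 0, 0], [0, 0, 0], 1], [[0, 0, 0], [0, 0, 0], 1], [[0, 0, 0], [0, 0, 0], 1], [[0, 0, 0], [0, 0, 0], 1], [[0, 0, 0], [0, 0, 0], 1]])

```text
time_s: 13.0
tool_pos: [593.2, 216.7, 126.2]
orientation: [0.001, 0.746, 0.666, 0.002]
force: [0.9, -0.7, -5.7]
opening: 0.581
finger_force: 60.0
```

```bash
python3 - <<'E'
from h import *
cmd([592.3,215.5,114],RS)
E
```

```text
T 13.0 tcp [593.2 216.7 126.2] F [ 0.9 -0.7 -5.7] M [-0.07 -0.1   0.01] op 0.581 ff 60.0 q [0.311 0.271 1.812 0.    1.054 0.424]
  shift [-0.0014, -0.0008, 0.0122] rot [0.21, -0.12, 0.09] | 0.012 0.3
```

Emit:
apply_moves(commands=[[[-0.001, -0.001, 0.003], [0.2, 0, 0], 1], [[-0.001, -0.001, 0.006], [0.2, 0, 0], 1], [[-0.001, -0.001, 0.009], [0.2, 0, 0], 1], [[-0.001, -0.001, 0.011], [0.2, 0, 0], 1], [[-0.001, -0.001, 0.011], [0.2, 0, 0], 1]])

```text
time_s: 13.42
tool_pos: [590.8, 215.3, 112.8]
orientation: [-0.001, 0.746, 0.666, -0.001]
force: [-0.5, -0.4, -5.8]
opening: 0.587
finger_force: 60.0
```

Emit:
apply_moves(commands=[[[0, 0, 0], [0, 0, 0], 1], [[0, 0, 0], [0, 0, 0], 1], [[0, 0, 0], [0, 0, 0], 1], [[0, 0, 0], [0, 0, 0], 1], [[0, 0, 0], [0, 0, 0], 1]])

```text
time_s: 13.83
tool_pos: [591.3, 215.6, 113.7]
orientation: [-0.001, 0.746, 0.666, -0.0]
force: [-0.2, -0.2, -6.3]
opening: 0.584
finger_force: 60.0
```

```bash
python3 - <<'E'
from h import *
cmd([592.3,215.5,111],RS)
E
```

```text
T 13.83 tcp [591.3 215.6 113.7] F [-0.2 -0.2 -6.3] M [-0.03 -0.12 -0.02] op 0.584 ff 60.0 q [0.309 0.283 1.823 0.002 1.038 0.421]
  shift [-0.0, 0.001, 0.0027] rot [-0.12, -0.07, 0.09] | 0.003 0.2
```

Emit:
apply_moves(commands=[[[0, 0.0005, 0.001], [0, 0, 0], 1], [[0, 0.0005, 0.002], [0, 0, 0], 1], [[0, 0.0005, 0.003], [0, 0, 0], 1], [[0, 0.0005, 0.003], [0, 0, 0], 1], [[0, 0.0005, 0.003], [0, 0, 0], 1]])

```text
time_s: 14.25
tool_pos: [592.2, 215.1, 111.4]
orientation: [-0.001, 0.746, 0.666, -0.0]
force: [-1.1, -3.4, 0.2]
opening: 0.586
finger_force: 60.0
```

Emit:
apply_moves(commands=[[[0, 0, 0], [0, 0, 0], 1], [[0, 0, 0], [0, 0, 0], 1], [[0, 0, 0], [0, 0, 0], 1], [[0, 0, 0], [0, 0, 0], 1], [[0, 0, 0], [0, 0, 0], 1]])

```text
time_s: 14.67
tool_pos: [592.2, 215.2, 111.2]
orientation: [-0.001, 0.746, 0.666, -0.0]
force: [-0.1, -4.2, 2.2]
opening: 0.583
finger_force: 60.0
```

```bash
python3 - <<'E'
from h import *
cmd([592.3,215.5,108],RS)
E
```

```text
T 14.67 tcp [592.2 215.2 111.2] F [-0.1 -4.2  2.2] M [-1.17  0.13 -0.05] op 0.583 ff 60.0 q [3.080e-01 2.860e-01 1.823e+00 1.000e-03 1.033e+00 4.210e-01]
  shift [0.0003, 0.0001, 0.0032] rot [-0.07, -0.05, 0.09] | 0.003 0.1
```

Emit:
apply_moves(commands=[[[-0.001, 0, 0], [0, 0, 0], 1], [[-0.001, 0, 0], [0, 0, 0], 1], [[-0.001, 0, 0.001], [0, 0, 0], 1], [[-0.001, 0, 0.001], [0, 0, 0], 1], [[-0.001, 0, 0.001], [0, 0, 0], 1]])

```text
time_s: 15.08
tool_pos: [592.3, 214.9, 110.8]
orientation: [-0.001, 0.746, 0.666, 0.0]
force: [-1.4, -3.3, 6.1]
opening: 0.586
finger_force: 60.0
```

```bash
python3 - <<'E'
from h import *
cmd([592.3,215.5,108],RS)
E
```

```text
T 15.08 tcp [592.3 214.9 110.8] F [-1.4 -3.3  6.1] M [-0.82  0.22  0.  ] op 0.586 ff 60.0 q [0.307 0.286 1.824 0.002 1.031 0.419]
  shift [0.0006, -0.0, 0.0028] rot [-0.04, -0.11, 0.09] | 0.003 0.1
```

Emit:
apply_moves(commands=[[[-0.001, 0, 0.001], [0, 0, 0], 1], [[-0.001, 0, 0.001], [0, 0, 0], 1], [[-0.001, 0, 0.002], [0, 0, 0], 1], [[-0.001, 0, 0.002], [0, 0, 0], 1], [[-0.001, 0, 0.002], [0, 0, 0], 1]])

```text
time_s: 15.5
tool_pos: [592.7, 214.9, 110.0]
orientation: [-0.001, 0.746, 0.666, 0.002]
force: [-2.1, -1.6, 10.0]
opening: 0.585
finger_force: 60.0
```

```bash
python3 - <<'E'
from h import *
cmd([592.3,215.5,108],RS)
E
```

```text
T 15.5 tcp [592.7 214.9 110. ] F [-2.1 -1.6 10. ] M [-0.49  0.42 -0.03] op 0.585 ff 60.0 q [0.307 0.286 1.825 0.004 1.028 0.418]
  shift [0.0005, -0.0005, 0.002] rot [0.03, -0.22, 0.08] | 0.002 0.2
```

Emit:
apply_moves(commands=[[[-0.0005, -0.0005, 0.001], [0, 0, 0], 1], [[-0.0005, -0.0005, 0.002], [0, 0, 0], 1], [[-0.0005, -0.0005, 0.003], [0, 0, 0], 1], [[-0.0005, -0.0005, 0.003], [0, 0, 0], 1], [[-0.0005, -0.0005, 0.003], [0, 0, 0], 1]])

```text
time_s: 15.92
tool_pos: [591.6, 214.1, 103.0]
orientation: [-0.001, 0.746, 0.666, 0.001]
force: [5.9, 2.6, -13.2]
opening: 0.587
finger_force: 60.0
```

```bash
python3 - <<'E'
from h import *
cmd([592.3,215.5,105],RS)
E
```

```text
T 15.92 tcp [591.6 214.1 103. ] F [  5.9   2.6 -13.2] M [ 0.54 -1.54 -0.  ] op 0.587 ff 60.0 q [0.306 0.292 1.832 0.004 1.017 0.417]
  shift [0.0015, 0.0006, -0.002] rot [-0.03, -0.18, 0.07] | 0.003 0.2
```

Emit:
apply_moves(commands=[[[0.0005, 0.0005, 0.001], [0, 0, 0], 1], [[0.0005, 0.0005, 0.002], [0, 0, 0], 1], [[0.0005, 0.0005, 0.003], [0, 0, 0], 1], [[0.0005, 0.0005, 0.004], [0, 0, 0], 1], [[0.0005, 0.0005, 0.004], [0, 0, 0], 1]])

```text
time_s: 16.33
tool_pos: [591.4, 214.3, 99.8]
orientation: [-0.002, 0.746, 0.666, -0.0]
force: [2.8, 4.3, -6.0]
opening: 0.585
finger_force: 60.0
```

```bash
python3 - <<'E'
from h import *
cmd([592.3,215.5,98],RS)
E
```

```text
T 16.33 tcp [591.4 214.3  99.8] F [ 2.8  4.3 -6. ] M [ 0.72 -0.83 -0.05] op 0.585 ff 60.0 q [0.306 0.297 1.833 0.004 1.014 0.418]
  shift [0.0013, 0.0008, 0.0018] rot [-0.15, -0.12, 0.07] | 0.002 0.2
```

Emit:
apply_moves(commands=[[[0.001, 0.0005, 0.002], [0, 0, 0], 1], [[0.001, 0.0005, 0.004], [0, 0, 0], 1], [[0.001, 0.0005, 0.005], [0, 0, 0], 1], [[0.001, 0.0005, 0.005], [0, 0, 0], 1], [[0.001, 0.0005, 0.005], [0, 0, 0], 1]])

```text
time_s: 16.75
tool_pos: [591.5, 214.6, 99.6]
orientation: [-0.002, 0.746, 0.666, -0.001]
force: [-8.3, -0.8, 18.4]
opening: 0.586
finger_force: 60.0
```

```bash
python3 - <<'E'
from h import *
cmd([592.3,215.5,98],RS); c=cap('wrist','w5'); cap('scene','s5')
s=proj(load('s5'),[591.5,214.5,100])[0].astype(int); i=cv2.imread('pics/s5.png'); print(s)
cv2.imwrite('pics/s5c.png',cv2.resize(i[s[1]-70:s[1]+70,s[0]-85:s[0]+85],None,fx=4.2,fy=4.2,interpolation=cv2.INTER_CUBIC))
E
```

```text
T 16.75 tcp [591.5 214.6  99.6] F [-8.3 -0.8 18.4] M [-0.27  1.24 -0.13] op 0.586 ff 60.0 q [0.307 0.298 1.832 0.002 1.015 0.419]
  shift [0.001, 0.0007, 0.0016] rot [-0.19, -0.05, 0.09] | 0.002 0.2
[433 205]
```

Emit:
apply_moves(commands=[[[0, 0, -0.002], [0, 0, 0], 1], [[0, 0, -0.003], [0, 0, 0], 0], [[0, 0, -0.003], [0, 0, 0], -1], [[0, 0, -0.003], [0, 0, 0], -1], [[0, 0, -0.003], [0, 0, 0], -1]])

```text
time_s: 17.27
tool_pos: [591.8, 214.0, 98.1]
orientation: [-0.001, 0.746, 0.666, -0.001]
force: [-0.0, -0.3, -0.0]
opening: 0.783
finger_force: 0.0
```

Emit:
apply_moves(commands=[[[0, 0, 0], [0, 0, 0], -1], [[0, 0, 0], [0, 0, 0], -1], [[0, 0, -0.01], [0, 0, 0], -1], [[0, 0, -0.03], [0, 0, 0], -1], [[0, 0, -0.06], [0, 0, 0], -1]])

```text
time_s: 17.68
tool_pos: [589.9, 213.5, 156.3]
orientation: [-0.002, 0.746, 0.666, -0.003]
force: [0.5, 0.1, 0.0]
opening: 1.002
finger_force: 0.0
```

Emit:
apply_moves(commands=[[[0, 0, -0.04], [0, 0, 0], -1], [[0, 0, -0.08], [0, 0, 0], -1], [[0, 0, -0.12], [0, 0, 0], -1], [[0, -0.03, -0.14], [0, 0, 0], -1], [[0, -0.07, -0.14], [0, 0, 0], -1]])

```text
time_s: 18.1
tool_pos: [527.3, 222.9, 306.8]
orientation: [0.001, 0.747, 0.665, 0.006]
force: [0.3, 0.3, 0.4]
opening: 1.0
finger_force: 0.0
```

Emit:
apply_moves(commands=[[[0, -0.04, 0], [0, 0, 0], -1], [[0, -0.08, 0], [0, 0, 0], -1], [[0, -0.12, 0], [0, 0, 0], -1], [[0, -0.12, 0], [0, 0, 0], -1], [[0, -0.12, 0], [0, 0, 0], -1]])

```text
time_s: 18.52
tool_pos: [402.4, 235.8, 300.1]
orientation: [-0.001, 0.745, 0.667, 0.001]
force: [0.4, -0.5, -0.1]
opening: 0.997
finger_force: 0.0
```

```bash
python3 - <<'E'
from h import *
cmd([592.3,215.5,98],RS); cap('scene','s6'); cap('top','t6')
s=proj(load('s6'),[591.5,214.5,100])[0].astype(int); i=cv2.imread('pics/s6.png'); j=cv2.imread('pics/t6.png')
a=cv2.resize(i[s[1]-70:s[1]+70,s[0]-70:s[0]+70],(560,560),interpolation=cv2.INTER_CUBIC)
b=cv2.resize(j[90:430,60:540],(340,240))
m=np.zeros((560,800,3),np.uint8); m[:,:560]=a; m[:240,560:]=b[:,:240]; m[250:490,560:660]=b[:,240:]; cv2.imwrite('pics/m6.png',m)
c=load('t6'); e=e2; n=np.array([e[1],-e[0],0])
for nm,ce in(('home',np.array([591.6,214.5,145])),): print(proj(c,[ce+26*n+45*e,ce+26*n-45*e,ce-26*n-45*e,ce-26*n+45*e]).round(1))
cv2.imwrite('pics/d.png',cv2.absdiff(j,cv2.imread('pics/top0.png')))
d=cv2.absdiff(j,cv2.imread('pics/top0.png')).max(2)
for nm,(x0,y0,x1,y1) in dict(low=(465,240,525,290),flap=(385,125,445,183),hammer=(95,305,240,400)).items(): print(nm,(d[y0:y1,x0:x1]>40).mean())
E
```

```text
T 18.52 tcp [402.4 235.8 300.1] F [ 0.4 -0.5 -0.1] M [-0.02 -0.05 -0.02] op 0.997 ff 0.0 q [ 0.475 -0.174  1.949  0.002  1.367  0.586]
  shift [0.0005, 0.191, 0.202] rot [-0.01, -0.12, 0.21] | 0.278 0.2
[[151.9 170.7]
 [200.9 176.9]
 [196.2 204.5]
 [146.8 198.2]]
low 0.0003333333333333333
flap 0.0
hammer 0.3267513611615245
```

View pics/m6.png

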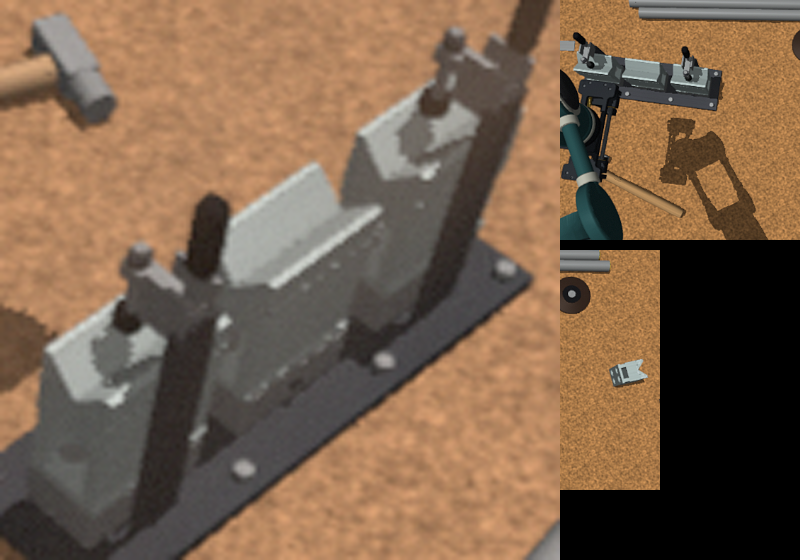

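The middle rest sits flush and in line with the outer ones. The low rest and flap disc are unchanged. The hammer is only hidden behind the arm in the top view. Handing in.

```bash
python3 -c "
from station import robot
print(robot.close_job())"
```

```text
the job is handed in; nothing more can be done
None
```

I pressed the 100 mm V-rest onto the middle stand until it clicked down to a hard stop, let go, and handed the job in at 18.6 s. It looks flush and in line with the outer two, nothing else was touched, and the hand-in returned no verdict.

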